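Set the spark screen of the brushing bay at its working height

TASK

Open the clear spark screen in front of the wire-brushing machine: push it up from under its bottom lip until it has passed the spring catch near the height mark, then let it down so that it stays hanging on the catch by itself, and take the hand away. Push gently, the screen and its guides do not stand more than about 22 N, and do not disturb the hammer, the tin and the jar standing near by.

Things in the scene. Friction and masses are not known exactly. Their poses are not given: they have to be found in the camera images.
- lip (a point): Middle of the lower front edge of the steel lip along the bottom of the sliding screen. x points horizontally from the robot side into the bay, y left along the lip, z up. The lip is a flat ledge 300 mm long (y), 52 mm deep (x), 8 mm thick, free beneath. Shut, its underside is 170 mm above the table. Behind the lip a rail 25 mm high, then a clear pane, up to 170 mm above the underside.
- bay: The brushing bay, fixed: origin on the table, midway between the two grey posts at their front face, axes as of the lip. It lies 55 mm behind the lip's front edge. Steel plinth 155 mm high and 360 mm wide, posts 30 mm square and 505 mm high at 165 mm either side, header between them; motor with wire wheel behind the screen.
- sash (a joint): How far the screen is raised from shut, m (0 to about 0.17). A counterweight behind the left post carries most of its 0.8 to 1.1 kg: 2 to 6 N and some 1 N of rubbing are left to lift, plus 4 N per 0.1 m/s (damped). It does not stay up by itself: let go, it runs down unless it hangs on the catch.
- mark (a point): Height mark: underside of a small steel pointer plate clamped on the left post, beside the rail's left end. z up. Working height: the lip's underside about level with this point. The catch on the other post was clamped by eye, so the lip's underside will hang on it somewhere from 25 mm below to 25 mm above the mark.
- rail_end (a point): Underside of the thin lug (5 mm) at the rail's right end, 195 mm right of the lip's middle, level with the lip's underside. Rising, it pushes aside a sprung pawl clamped on the right post (3 to 4 N more, from 22 to 3 mm below the hanging level, then less); the pawl snaps under it 5 mm above that level. At 6 mm above, it meets a rubber buffer (4 N more per mm): go up until this is felt, then down.
- hammer_mid (a point): A hammer lying on the bench beside the bay's front, about 300 mm long; point on its handle; leave alone.
- tin_mid (a point): An open steel tin, 72 mm across and 85 mm high, standing on the bench right of the bay; its centre; leave alone.
- jar_mid (a point): An amber glass jar, 64 mm across and 80 mm high, standing on the bench left of the bay; its centre; leave alone.

How it is judged:
By the outcome, as a careful person would: the job done as asked, in the order asked, and still so for the second after the job is handed in, with the robot touching nothing.
It also fails if it takes over 67 s, if anything falls off the work surface, if the arm or the gripper's body presses on something with over 40 N, if the wrist force passes 120 N, or if a joint passes its speed limit or range.

ROBOT

A 7-joint arm with a two-finger parallel gripper is mounted at the origin on the work surface. World frame = base frame: x ahead of the robot, y to its left, z up, the work surface at z = 0. Lengths are in m, angles in rad, forces in N, time in s.
With the tool pointing down it reaches from about 0.425 to 0.875 m from the base axis. Payload 4.7 kg.
Tool frame: the origin (TCP) lies midway between the tips of the shut fingers; the grasp point (between the pads) lies 19 mm behind it; z points along the fingers, y is the line along which they close (so a half turn about z gives the same grasp; the last joint's range is limited). The gripper opens to 87 mm and grips with 3 to 60 N. Pads are 19 mm wide; open, the fingers measure 117 mm over their backs; the gripper's body (75 mm by 190 mm) begins 51 mm behind the grasp point.
Start: joints at [-1.253, 0.321, -0.07, 1.45, 0.023, 1.371, -0.057], TCP at [0.194, 0.62, 0.223] pointing down, gripper open.
Joint ranges: [-2.86, 2.86], [-0.3, 2.09], [-1.38, 1.24], [0.06, 2.45], [-1.56, 4.7], [0.09, 2.05], [-2.69, 2.69]. Speed limits (rad/s): [2.57, 2.57, 3.14, 3.14, 3.14, 3.14, 3.14].

INTERFACE

Orientations are given as [roll, pitch, yaw] about the fixed x, y, z axes, in that order (R = Rz(yaw) Ry(pitch) Rx(roll)).
In Python, from station import get_state, get_image, hand_in gives the robot as it stands. The module is installed in compiled form; this text tells all that it offers.
- The arm moves only by the tool jog_arm, never from a script. Its argument "commands" is a list of rows, each a list of 3 entries, a list of its own where there are three numbers: the shift along the world's x, y, z each as a share of 200 mm, from -1 to 1, then the turn, a rotation vector about the world's x, y, z each as a share of 90 degrees, from -1 to 1, then the opening in per cent of the stroke, from 0 (shut) to 100 (fully open). A call has 1 to 5 rows; each row is the pose to reach, as a shift and turn from the pose commanded when the call began; what a row does not reach only later rows make up. A row lasts 1/8 s, in which the tool goes at most 62.5 mm and 10.7 degrees, less where a joint would pass 70% of its speed; a pose out of reach is approached as far as the arm can. A call with a number of a shift or a turn outside -1 to 1 is refused whole. A call with a gripper value outside its range is refused whole. The fingers move at their own pace and stop on an object; the grip force is fixed at half the most. Time passes only in rows, so rows that repeat a pose let the fingers close. It gives the time, the measured TCP pose, the force, the opening and the grip force at its end, in the units of the state.
- get_state(): the state, without advancing time (a new reading comes with each control period).
- get_image(name): name is "side" or "top" or "wrist"; returns a dict with "image" (480x640x3 uint8, red, green, blue), "K" (3x3 intrinsics, pixels), "extrinsics" (4x4, takes a point from world to camera coordinates). Camera axes: x right, y up, looking along -z (the intrinsics and any distortion apply to the point x, -y, -z); pixel columns grow to the right and rows downward; lengths in m; the calibration is good to about 2 mm. A picture is of the moment at which its call begins. There is no depth.
- hand_in(): hands the job in; it is judged then, once.
The state is a dict: "clock": time; "joint_pos": joint angles; "qvel": joint speeds; "tau": joint torques, N m; "position": TCP position; "orientation": TCP orientation; "force": force on the tool from outside, world axes, zero at the start; "ft_torque": the same for the moment, N m; "opening": finger opening in m; "grip_force": force on a finger pad.
Only numpy, scipy, OpenCV 4.12 (cv2) and the standard library are available. Lean on these libraries where they do the work, as an engineer would, in place of code of your own. Each camera call takes 0.05 s, during which the arm holds its last target. There are 200 camera calls.

## Working session

There is one attempt and no reset: what is moved stays moved. The work goes in short steps, Python scripts to look and compute and a tool call to move; the robot and the scene stay as the last step left them, time stands still between calls to the robot, and variables do not carry over. Pictures are saved under pics/ and viewed, at most 10 in all, crops included, and the job is handed in when it is done.

Besides the shell and the picture viewer there is one more tool, called after "Request:" as name(argument=value, ...), one argument or row to a line, values as JSON. jog_arm: Moves the arm, as the interface text tells. Its arguments: {"type":"object","properties":{"commands":{"type":"array"}},"required":["commands"]}

```bash
mkdir -p pics; python3 - <<'E'
from station import *
import cv2,numpy as np
print(get_state())
for n in ["side","top","wrist"]:
    d=get_image(n); cv2.imwrite(f"pics/{n}0.png",d["image"][:,:,::-1]); print(n,d["K"].tolist(),np.round(d["extrinsics"],4).tolist(),[k for k in d])
E
```

```text
{'clock': 0.0, 'joint_pos': array([-1.25287819,  0.32185745, -0.07006911,  1.45166236,  0.02264174,
        1.37079679, -0.05690195]), 'qvel': array([ 0.00063486, -0.00261118,  0.00033406,  0.00212861, -0.00013343,
       -0.00072448,  0.001315  ]), 'tau': array([ 3.58279021e-04, -4.91298687e+01, -4.03822605e-01, -3.12518513e+01,
       -6.39984920e-02,  4.37914033e-02,  1.79502413e-04]), 'position': array([0.19436488, 0.61968483, 0.22144538]), 'orientation': array([-3.13966049e+00,  1.43114989e-04,  2.83779650e+00]), 'force': array([-0.54549007,  0.9027674 , -0.29512068]), 'ft_torque': array([-0.02365051, -0.03253049, -0.03132014]), 'grip_force': 0.0, 'opening': 0.08692965378697111}
side [[479.0908837660665, 0.0, 319.88285339345737], [0.0, 479.0908837660665, 243.61565626313632], [0.0, 0.0, 1.0]] [[0.8852, -0.4651, 0.0117, -0.501], [0.4004, 0.7744, 0.4899, -0.3204], [-0.2369, -0.429, 0.8717, -1.0766], [0.0, 0.0, 0.0, 1.0]] ['image', 'K', 'extrinsics']
top [[438.0400171720684, 0.0, 313.5966187141829], [0.0, 438.0400171720684, 246.34399025994642], [0.0, 0.0, 1.0]] [[0.0029, -0.9998, -0.0191, 0.0178], [0.9951, 0.001, 0.0986, -0.5679], [-0.0986, -0.0193, 0.9949, -1.1057], [0.0, 0.0, 0.0, 1.0]] ['image', 'K', 'extrinsics']
wrist [[369.4259763783419, 0.0, 318.22750871222127], [0.0, 369.4259763783419, 234.88512766716397], [0.0, 0.0, 1.0]] [[0.2984, 0.9545, -0.0012, -0.6492], [-0.9093, 0.2839, -0.3044, 0.0368], [-0.2902, 0.0919, 0.9526, -0.3924], [0.0, 0.0, 0.0, 1.0]] ['image', 'K', 'extrinsics']
```

View pics/side0.png

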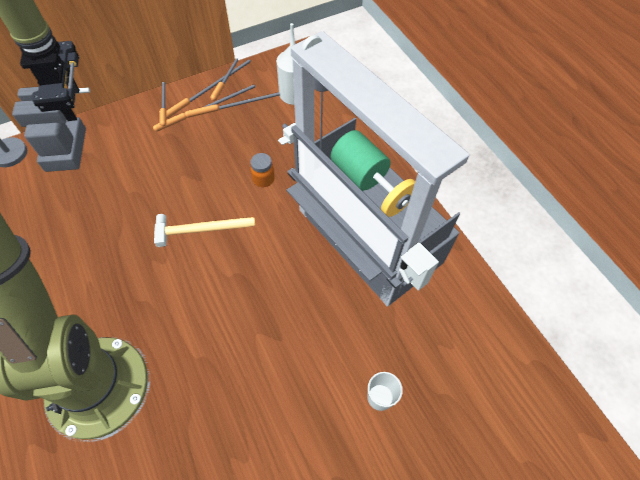

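View pics/top0.png

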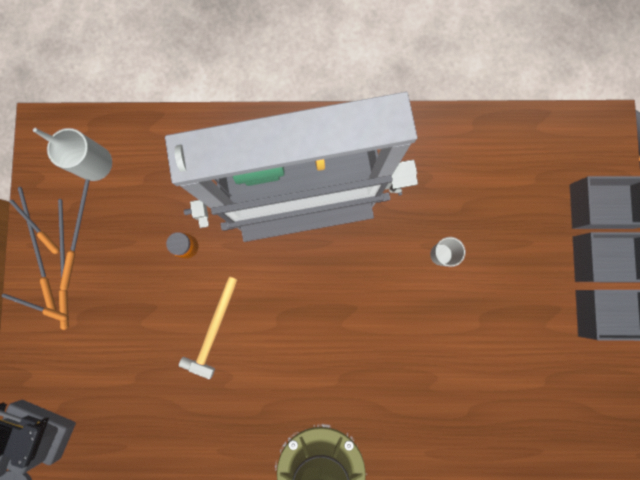

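The side view shows the lip's front edge running from about (289,178) to (378,283), the jar at (262,170), the hammer at (205,228) and the tin at (384,390). In the top view the lip edge runs (243,240) to (373,216), the left pointer plate is at (200,213) and the pawl at (402,175). I'll zoom in on both views.

```bash
python3 - <<'E'
import cv2
a=cv2.imread("pics/side0.png")[110:310,270:470]; cv2.imwrite("pics/side0c.png",cv2.resize(a,(600,600),interpolation=cv2.INTER_CUBIC))
a=cv2.imread("pics/top0.png")[140:270,160:420]; cv2.imwrite("pics/top0c.png",cv2.resize(a,(780,390),interpolation=cv2.INTER_CUBIC))
E
```

```text
(no output)
```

View pics/side0c.png

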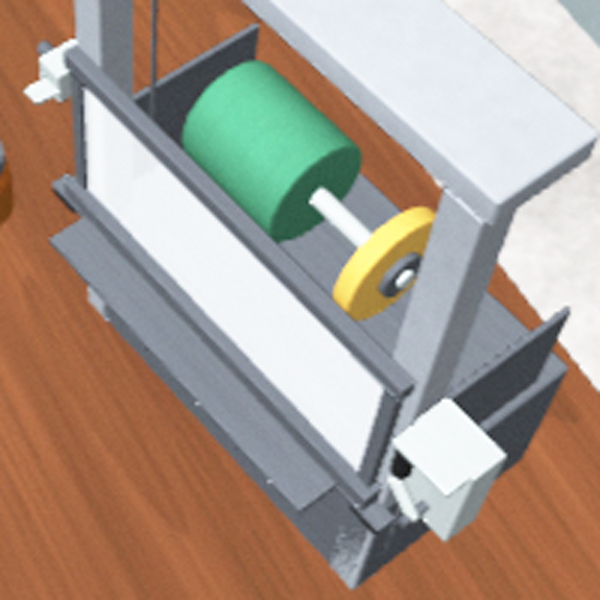

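View pics/top0c.png

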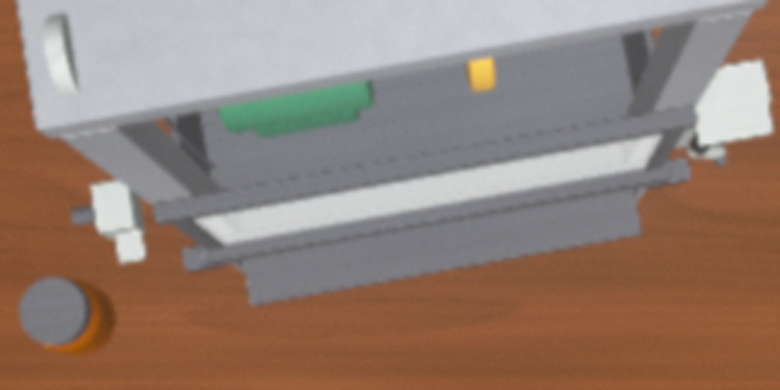

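```bash
cat > h.py <<'E'
import numpy as np,cv2
from station import *
def cam(n):
    d=get_image(n);return d["K"],d["extrinsics"],d["image"]
def ray(c,p):
    K,E,_=c; v=np.array([(p[0]-K[0,2])/K[0,0],-(p[1]-K[1,2])/K[1,1],-1]); R=E[:3,:3]
    return -R.T@E[:3,3],R.T@v
def onz(c,p,z):
    o,v=ray(c,p); return o+v*(z-o[2])/v[2]
def tri(c1,p1,c2,p2):
    a,u=ray(c1,p1);b,w=ray(c2,p2)
    s=np.linalg.lstsq(np.c_[u,-w],b-a,rcond=None)[0]; P=a+u*s[0];Q=b+w*s[1]
    return (P+Q)/2,np.linalg.norm(P-Q)
def proj(c,X):
    K,E,_=c;q=E[:3,:3]@X+E[:3,3];return np.array([K[0,0]*q[0]/-q[2]+K[0,2],-K[1,1]*q[1]/-q[2]+K[1,2]])
E
python3 - <<'E'
from h import *
np.set_printoptions(precision=4,suppress=True)
s=cam("side");t=cam("top")
for n,c,L,R in(("side",s,(286.7,190),(370,279.3)),("top",t,(243.3,241),(372.7,218))):
    a,b=onz(c,L,.178),onz(c,R,.178); m=(a+b)/2;d=a-b;print(n,a,b,m,np.linalg.norm(d),np.degrees(np.arctan2(-d[0],d[1])))
print("lipL",tri(s,(286.7,190),t,(243.3,241)),"lipR",tri(s,(370,279.3),t,(372.7,218)))
print("mark plate",tri(s,(283.3,141),t,(203.3,222)))
print("jar",onz(t,(179,243),.08),"tin",onz(t,(450,251),.085),"hammer",onz(t,(233,280),.02),onz(t,(198,368),.02))
print("pawl box",tri(s,(270+450/3,110+440/3),t,(160+735/3,140+100/3)))
E
```

```text
side [0.5655 0.1718 0.178 ] [ 0.6218 -0.1183  0.178 ] [0.5937 0.0268 0.178 ] 0.29553404597658245 10.963413154805574
top [0.565  0.1746 0.178 ] [ 0.6174 -0.117   0.178 ] [0.5912 0.0288 0.178 ] 0.2962787439547082 10.183332849633022
lipL (array([0.5662, 0.1752, 0.1732]), np.float64(0.0013521308701773922)) lipR (array([ 0.6195, -0.1178,  0.1782]), np.float64(0.004450351682386753))
mark plate (array([0.5957, 0.2436, 0.2606]), np.float64(0.000570666579141149))
jar [0.5708 0.3527 0.08  ] tin [ 0.5512 -0.3153  0.085 ] hammer [0.4807 0.2282 0.02  ] [0.2566 0.313  0.02  ]
pawl box (array([ 0.686 , -0.1669,  0.3066]), np.float64(0.0013194054306172787))
```

Request:
jog_arm(
  commands=[
    [[0.9,-0.6,0.4],[0,0,-0.55],0],
    [[0.9,-0.6,0.4],[0,0,-0.55],0],
    [[0.9,-0.6,0.4],[0,0,-0.55],0],
    [[0.9,-0.6,0.4],[0,0,-0.55],0],
    [[0.9,-0.6,0.4],[0,0,-0.55],0],
  ],
)

```text
clock: 0.88
position: [0.3797, 0.4971, 0.3045]
orientation: [3.138, 0.0, 1.961]
force: [-0.7, 0.7, 0.5]
opening: 0.0453
grip_force: 0.0
```

Request:
jog_arm(
  commands=[
    [[0.6,-1,0.3],[0,0,-0.55],0],
    [[0.6,-1,0.3],[0,0,-0.55],0],
    [[0.6,-1,0.3],[0,0,-0.55],0],
    [[0.6,-1,0.3],[0,0,-0.55],0],
    [[0.6,-1,0.3],[0,0,-0.55],0],
  ],
)

```text
clock: 1.5
position: [0.4981, 0.2945, 0.3646]
orientation: [3.138, -0.002, 1.096]
force: [-0.2, 0.3, 0.6]
opening: 0.0019
grip_force: 0.0
```

Request:
jog_arm(
  commands=[
    [[0.1,-1,0],[0,0,-0.55],0],
    [[0.1,-1,0],[0,0,-0.55],0],
    [[0.1,-1,0],[0,0,-0.55],0],
    [[0.1,-1,0],[0,0,-0.55],0],
    [[0.1,-1,0],[0,0,-0.55],0],
  ],
)

```text
clock: 2.12
position: [0.5146, 0.0978, 0.363]
orientation: [-3.141, -0.001, 0.237]
force: [-0.4, 0.5, 0.4]
opening: 0.0
grip_force: 0.0
```

Request:
jog_arm(
  commands=[
    [[0.05,-0.4,-0.1],[0.1,-0.5,-0.03],0],
    [[0.05,-0.4,-0.1],[0.1,-0.5,-0.03],0],
    [[0.05,-0.4,-0.1],[0.1,-0.5,-0.03],0],
    [[0.05,-0.4,-0.1],[0.1,-0.5,-0.03],0],
    [[0.05,-0.4,-0.1],[0.1,-0.5,-0.03],0],
  ],
)

```text
clock: 2.75
position: [0.532, 0.0375, 0.3333]
orientation: [-3.123, -0.459, 0.242]
force: [-0.4, -0.4, -0.0]
opening: 0.0004
grip_force: 0.0
```

```bash
cat > g.py <<'E'
from h import *
from scipy.spatial.transform import Rotation as R
np.set_printoptions(precision=3,suppress=True)
def info(pitch_deg,yaw=0.18):
    s=get_state();c=R.from_euler('xyz',s['orientation'])
    f=np.array([np.cos(yaw),np.sin(yaw),0]);l=np.array([-f[1],f[0],0]);p=np.radians(pitch_deg) # tool below horizontal
    z=f*np.cos(p)-np.array([0,0,1])*np.sin(p);y=-l;x=np.cross(y,z)
    t=R.from_matrix(np.c_[x,y,z]);print('q',s['joint_pos'],'pos',s['position'],'F',s['force'],'z',c.as_matrix()[:,2],'turn share',(t*c.inv()).as_rotvec()/(np.pi/2),s['clock'])
E
python3 -c "
from g import *
info(0)"
```

```text
q [ 0.172 -0.296 -0.172  1.928 -0.197  1.067 -1.272] pos [0.532 0.038 0.333] F [-0.402 -0.421 -0.02 ] z [ 0.426  0.124 -0.896] turn share [ 0.142 -0.693 -0.046] 2.75
```

```bash
cat > kin.py <<'E'
from g import *
import itertools
from scipy.optimize import least_squares as LS
Q=np.array([[-1.25287819,0.32185745,-0.07006911,1.45166236,0.02264174,1.37079679,-0.05690195]]);P=[[.19436,.61968,.22144]];O=[[-3.13966,.000143,2.8378]]
s=get_state();Q=np.vstack([Q,s['joint_pos']]);P.append(s['position']);O.append(s['orientation'])
P=np.array(P)
def fk(q,L,sg,o7):
    T=R.identity();p=np.array([0,0,L[0]])
    ax='zyzyzyz';ln={1:L[1],3:L[2],5:L[3]}
    for i in range(7):
        T=T*R.from_euler(ax[i],sg[i]*q[i]+(o7 if i==6 else 0))
        if i in ln:p=p+T.apply([0,0,ln[i]])
    return p,T
def fit():
    best=None
    for s1,s3,s5,s7 in itertools.product([1,-1],repeat=4):
        sg=[s1,1,s3,1,s5,1,s7]
        for o in(0,np.pi/2,np.pi,-np.pi/2):
            def f(v):
                r=[]
                for q,p,e in zip(Q,P,O):
                    a,T=fk(q,v[:4],sg,v[4]);r+=list(a-p)+list(.3*(T.inv()*R.from_euler('xyz',e)).as_rotvec())
                return r
            z=LS(f,[.25,.5,.5,.4,o])
            if best is None or z.cost<best[0]:best=(z.cost,z.x,sg)
    return best
E
python3 - <<'E'
from kin import *
c,v,sg=fit();print(c,v,sg)
lo=np.array([-2.86,-.3,-1.38,.06,-1.56,.09,-2.69]);hi=np.array([2.86,2.09,1.24,2.45,4.7,2.05,2.69])
rng=np.random.default_rng(0)
lip=np.array([.592,.028,.17]);fx=np.array([np.cos(.18),np.sin(.18),0])
def ik(p,T):
    b=None
    for k in range(25):
        q0=rng.uniform(lo,hi) if k else Q[1]
        z=LS(lambda q:np.r_[(fk(q,v[:4],sg,v[4])[0]-p)*3,(fk(q,v[:4],sg,v[4])[1].inv()*T).as_rotvec()],np.clip(q0,lo+.03,hi-.03),bounds=(lo+.02,hi-.02),max_nfev=60)
        if b is None or z.cost<b.cost:b=z
        if b.cost<1e-6:break
    return b
for th in(0,-20,20,-35,35):
  for tilt in(0,15,30,42):
    yaw=.18+np.radians(th);f=np.array([np.cos(yaw),np.sin(yaw),0]);l=np.array([-f[1],f[0],0]);t=np.radians(tilt)
    z=f*np.cos(t)-np.array([0,0,1])*np.sin(t);y=-l
    for roll,nm in((0,'cam up'),(np.pi/2,'y vert'),(np.pi,'camdown'),(-np.pi/2,'y vert2')):
        if roll==np.pi: continue
        T=R.from_matrix(np.c_[np.cross(y,z),y,z])*R.from_euler('z',roll)
        b=ik(lip+fx*.02-[0,0,.03],T)
        print(th,tilt,nm,round(b.cost,6),b.x if b.cost<1e-5 else '')
E
```

```text
0.0004521646189579571 [0.213 0.381 0.541 0.239 1.571] [-1, 1, -1, 1, -1, 1, -1]
0 0 cam up 0.0 [-0.934  0.327  0.938  2.352  3.32   1.027  1.213]
0 0 y vert 0.0 [-0.933  0.327  0.937  2.352  3.32   1.027 -0.358]
0 0 y vert2 0.0 [ 1.393  0.755 -1.29   2.352  3.533  0.819 -2.66 ]
0 15 cam up 0.0 [ 0.027  0.032 -0.001  2.348  3.512  0.574  1.309]
0 15 y vert 0.0 [-0.326  0.034  0.351  2.348  3.516  0.578 -0.276]
0 15 y vert2 0.000318 
0 30 cam up 0.0 [-1.079 -0.095  1.084  2.281  3.896  0.17   0.989]
0 30 y vert 0.0 [ 1.367 -0.196 -1.336  2.281  4.182  0.326 -1.078]
0 30 y vert2 0.0 [-1.201 -0.124  1.204  2.281  3.813  0.155  2.667]
0 42 cam up 0.0 [ 0.313 -0.046 -0.31   2.189 -0.725  0.22  -0.745]
0 42 y vert 0.0 [-0.04  -0.044  0.04   2.189 -0.674  0.213 -2.356]
0 42 y vert2 0.0 [ 0.073 -0.044 -0.072  2.189 -0.69   0.215  0.798]
-20 0 cam up 0.0 [-1.3    0.439  1.078  2.336  2.614  0.884  1.506]
-20 0 y vert 0.0 [-0.669  0.229  0.472  2.336  2.685  0.98   0.156]
-20 0 y vert2 0.0 [ 1.075  0.607 -1.212  2.336  2.921  1.141 -2.473]
-20 15 cam up 0.0 [-0.911  0.063  0.729  2.333  2.541  
[... 2196 characters left out ...]
  0.827 -0.514]
35 0 y vert2 0.0 [ 1.387  0.762 -1.104  2.123 -1.506  0.832  2.628]
35 15 cam up 0.0 [ 1.234  0.396 -0.978  2.128 -1.506  0.815  0.777]
35 15 y vert 1e-06 [ 1.205  0.38  -0.947  2.127 -1.519  0.829 -0.794]
35 15 y vert2 0.0 [ 1.195  0.375 -0.937  2.128 -1.526  0.833  2.349]
35 30 cam up 0.0 [-0.566  0.203  0.833  2.09  -1.523  0.957  0.462]
35 30 y vert 0.0 [ 1.477  0.464 -1.311  2.09  -0.936  0.571 -1.305]
35 30 y vert2 0.0 [-0.07   0.146  0.32   2.09  -1.442  0.886  2.025]
35 42 cam up 0.0 [ 0.131  0.108  0.063  2.033 -1.074  0.788  0.129]
35 42 y vert 0.0 [ 0.292  0.108 -0.103  2.033 -1.055  0.777 -1.451]
35 42 y vert2 0.0 [ 0.115  0.108  0.079  2.033 -1.076  0.789  1.7  ]
```

Request:
jog_arm(
  commands=[
    [[0,0,0],[-0.24,-0.07,0.5],0],
    [[0,0,0],[-0.24,-0.07,0.5],0],
    [[0,0,0],[-0.24,-0.07,0.5],0],
    [[0,0,0],[-0.24,-0.07,0.5],0],
    [[0,0,0],[-0.24,-0.07,0.5],0],
  ],
)

```text
clock: 3.38
position: [0.5319, 0.0371, 0.3328]
orientation: [2.785, -0.296, 1.181]
force: [0.2, 0.7, -0.5]
opening: 0.0005
grip_force: 0.0
```

```bash
python3 -c "
from g import *
info(45)"
```

```text
q [ 0.035 -0.298 -0.068  1.933 -0.144  1.061 -0.436] pos [0.532 0.037 0.333] F [ 0.168  0.73  -0.451] z [ 0.427  0.12  -0.896] turn share [ 0.356 -0.119 -0.501] 3.375
```

Request:
jog_arm(
  commands=[
    [[0,0,0],[-0.24,-0.07,0.5],0],
    [[0,0,0],[-0.24,-0.07,0.5],0],
    [[0,0,0],[-0.24,-0.07,0.5],0],
    [[0,0,0],[-0.24,-0.07,0.5],0],
    [[0,0,0],[-0.24,-0.07,0.5],0],
  ],
)

```text
clock: 4.0
position: [0.5319, 0.0372, 0.3328]
orientation: [2.682, 0.073, 1.988]
force: [0.4, -0.8, 0.2]
opening: 0.0004
grip_force: 0.0
```

Request:
jog_arm(
  commands=[
    [[0,0,0],[-0.24,-0.07,0.5],0],
    [[0,0,0],[-0.24,-0.07,0.5],0],
    [[0,0,0],[-0.24,-0.07,0.5],0],
    [[0,0,0],[-0.24,-0.07,0.5],0],
    [[0,0,0],[-0.24,-0.07,0.5],0],
  ],
)

```text
clock: 4.62
position: [0.5322, 0.037, 0.3327]
orientation: [2.889, 0.399, 2.832]
force: [0.1, -0.5, 1.2]
opening: 0.0004
grip_force: 0.0
```

```bash
cat > g.py <<'E'
from h import *
from scipy.spatial.transform import Rotation as R
np.set_printoptions(precision=3,suppress=True)
def tgt(th,tilt):  # camera-down orientation, th = yaw off lip normal, tilt below horizontal (deg)
    yaw=.18+np.radians(th);p=np.radians(tilt)
    f=np.array([np.cos(yaw),np.sin(yaw),0]);l=np.array([-f[1],f[0],0])
    z=f*np.cos(p)-np.array([0,0,1])*np.sin(p);return R.from_matrix(np.c_[np.cross(l,z),l,z])
def info(*T):
    s=get_state();c=R.from_euler('xyz',s['orientation']);print('q',s['joint_pos'],'pos',s['position'],'F',s['force'],'z',c.as_matrix()[:,2],s['clock'])
    for a in T: 
        d=tgt(*a);print(a,'turn',(d*c.inv()).as_rotvec()/(np.pi/2));
E
python3 - <<'E'
from kin import *
info((-25,50),(-30,35))
st=get_state();q=st['joint_pos'];json=__import__('json');json.dump([q.tolist(),st['position'].tolist(),st['orientation'].tolist()],open('s.json','w'))
E
```

```text
q [ 0.099 -0.302 -0.115  1.938 -0.173  1.054  1.345] pos [0.532 0.037 0.333] F [ 0.146 -0.455  1.248] z [ 0.434  0.124 -0.892] 4.625
(-25, 50) turn [-0.185 -0.144 -0.051]
(-30, 35) turn [-0.234 -0.296 -0.123]
```

Request:
jog_arm(
  commands=[
    [[0,0,-0.5],[-0.19,-0.14,-0.05],0],
    [[0,0,-0.5],[-0.19,-0.14,-0.05],0],
    [[0,0,-0.5],[-0.19,-0.14,-0.05],0],
    [[0,0,-0.5],[-0.19,-0.14,-0.05],0],
  ],
)

```text
clock: 5.12
position: [0.545, 0.0437, 0.2242]
orientation: [-3.122, 0.684, 2.894]
force: [0.4, 0.7, 0.7]
opening: 0.0005
grip_force: 0.0
```

```bash
python3 -c "
from g import *
info((-35,40),(-40,30))"
```

```text
q [-0.226 -0.301 -0.149  2.242  0.561  0.71   0.595] pos [0.545 0.044 0.224] F [0.415 0.714 0.724] z [ 0.608 -0.174 -0.775] 5.125
(-35, 40) turn [-0.032 -0.116 -0.107]
(-40, 30) turn [-0.079 -0.218 -0.161]
```

Request:
jog_arm(
  commands=[
    [[0,0,-0.25],[-0.08,-0.22,-0.16],0],
    [[0,0,-0.25],[-0.08,-0.22,-0.16],0],
    [[0,0,-0.25],[-0.08,-0.22,-0.16],0],
    [[0,0,-0.25],[-0.08,-0.22,-0.16],0],
  ],
)

```text
clock: 5.62
position: [0.5455, 0.0343, 0.1765]
orientation: [-3.103, 1.007, 2.655]
force: [0.1, -0.3, -0.4]
opening: 0.0006
grip_force: 0.0
```

```bash
python3 -c "
from g import *
info((-40,20),(-30,15))"
```

```text
q [-0.099 -0.092 -0.564  2.382  1.293  0.909 -0.511] pos [0.546 0.034 0.176] F [ 0.076 -0.269 -0.35 ] z [ 0.729 -0.429 -0.534] 5.625
(-40, 20) turn [-0.056 -0.125  0.002]
(-30, 15) turn [-0.068 -0.18   0.113]
```

Request:
jog_arm(
  commands=[
    [[0,0,-0.15],[-0.06,-0.13,0],0],
    [[0,0,-0.15],[-0.07,-0.18,0.11],0],
    [[0,0,-0.15],[-0.07,-0.18,0.11],0],
    [[0,0,-0.15],[-0.07,-0.18,0.11],0],
  ],
)

```text
clock: 6.12
position: [0.5777, 0.0604, 0.1328]
orientation: [-2.889, 1.26, 2.995]
force: [-0.7, 0.4, -2.9]
opening: 0.0004
grip_force: 0.0
```

```bash
python3 -c "
from g import *
info((-15,12),(-10,8),(0,10))"
```

```text
q [ 0.541  0.778 -1.335  2.442  2.15   1.708 -0.739] pos [0.578 0.06  0.133] F [-0.66   0.418 -2.886] z [ 0.876 -0.381 -0.296] 6.125
(-15, 12) turn [ 0.034 -0.068  0.196]
(-10, 8) turn [ 0.028 -0.111  0.253]
(0, 10) turn [ 0.04  -0.086  0.363]
```

```bash
cat > kin2.py <<'E'
from g import *
from scipy.optimize import least_squares as LS
D=[([-1.25288,.32186,-.07007,1.45166,.02264,1.3708,-.0569],[.19436,.61968,.22144],[-3.13966,.000143,2.8378]),
([.172,-.296,-.172,1.928,-.197,1.067,-1.272],[.532,.0375,.3333],[-3.123,-.459,.242]),
([.035,-.298,-.068,1.933,-.144,1.061,-.436],[.5319,.0371,.3328],[2.785,-.296,1.181]),
([.099,-.302,-.115,1.938,-.173,1.054,1.345],[.5322,.037,.3327],[2.889,.399,2.832]),
([-.226,-.301,-.149,2.242,.561,.710,.595],[.545,.0437,.2242],[-3.122,.684,2.894]),
([-.099,-.092,-.564,2.382,1.293,.909,-.511],[.5455,.0343,.1765],[-3.103,1.007,2.655]),
([.541,.778,-1.335,2.442,2.15,1.708,-.739],[.5777,.0604,.1328],[-2.889,1.26,2.995])]
sg=[-1,1,-1,1,-1,1,-1]
def fk(q,v,full=False):
    T=R.identity();p=np.array([0,0,v[0]]);ax='zyzyzyz'
    off=[0,v[10],0,v[11],0,v[12],v[4]]
    ln={0:[v[5],0,0],1:[0,0,v[1]],2:[v[6],0,0],3:[v[7],0,v[2]],5:[v[8],v[9],v[3]]}
    pts=[p]
    for i in range(7):
        T=T*R.from_euler(ax[i],sg[i]*q[i]+off[i])
        if i in ln:p=p+T.apply(ln[i]);pts.append(p)
    return (p,T,pts) if full else (p,T)
def res(v):
    r=[]
    for q,p,e in D:
        a,T=fk(q,v);r+=list(a-p)+list(.3*(T.inv()*R.from_euler('xyz',e)).as_rotvec())
    return np.r_[r,np.array(v[5:])*1e-3]
V=LS(res,[.25,.45,.5,.35,np.pi/2]+[0]*8).x
lo=np.array([-2.86,-.3,-1.38,.06,-1.56,.09,-2.69])+.04;hi=np.array([2.86,2.09,1.24,2.45,4.7,2.05,2.69])-.03
rng=np.random.default_rng(0)
def ik(p,T,q0,reg=0,n=1):
    b=None
    for k in range(n):
        s=q0 if k==0 else q0+rng.normal(0,.5,7)
        def f(q):
            a,t=fk(q,V);return np.r_[(a-p)*3,(t.inv()*T).as_rotvec(),reg*(q-q0)]
        z=LS(f,np.clip(s,lo+.005,hi-.005),bounds=(lo,hi),max_nfev=80)
        if b is None or z.cost<b.cost:b=z
    return b
E
python3 - <<'E'
from kin2 import *
r=res(V);print(V);print(np.abs(r[:42]).reshape(7,6).max(1))
lip=np.array([.592,.028,.17]);fx=np.array([np.cos(.18),np.sin(.18),0])
q0=np.array(D[-1][0])
for p,nm in((lip-fx*.03+[0,0,-.02],'pre'),(lip+fx*.02+[0,0,-.02],'ins'),(lip+fx*.02+[0,0,.09],'up')):
  for th in(-25,0,25):
   for tilt in(0,10,20,30):
    b=ik(p,tgt(th,tilt),q0,0,8);print(nm,th,tilt,round(b.cost,6),b.x)
d=cam("side");cv2.imwrite("pics/side1.png",d[2][:,:,::-1])
E
```

```text
[ 0.272  0.5    0.547  0.411  1.568 -0.012 -0.075  0.017 -0.04  -0.027
  0.012 -0.014  0.003]
[0.012 0.008 0.008 0.008 0.005 0.01  0.015]
pre -25 0 0.007465 [ 1.06   2.06  -0.899  2.42   4.023  1.843  0.003]
pre -25 10 0.020832 [-0.989  0.42   0.311  2.42   1.944  1.159 -1.298]
pre -25 20 0.016312 [-0.581  0.086  0.059  2.42   1.878  0.845 -0.868]
pre -25 30 0.005959 [-0.318 -0.086 -0.045  2.42   1.677  0.552 -0.512]
pre 0 0 0.006168 [ 2.181  2.06  -0.983  2.42   3.989  0.13  -0.093]
pre 0 10 0.015581 [ 1.968  1.569 -1.261  2.42   3.712  0.16  -0.38 ]
pre 0 20 0.011264 [-0.072 -0.1    0.257  2.42   4.084  0.434 -2.283]
pre 0 30 0.000567 [-0.588 -0.241  0.627  2.42   4.083  0.13  -2.288]
pre 25 0 0.0 [ 1.212  0.643 -0.451  2.305  4.669  1.281 -1.799]
pre 25 10 0.0 [ 1.181  0.393 -0.479  2.336  4.669  1.152 -2.02 ]
pre 25 20 0.0 [ 0.517  0.154  0.112  2.331  4.669  1.109 -2.285]
pre 25 30 0.002407 [ 1.927 -0.26  -1.34   2.373  4.67   1.097 -2.53 ]
ins -25 0 0.000813 [ 1.118  2.06  -1.04   2.42   3.879  1.676  0.057]
ins -25 10 0.003907 [-1.668  0.814  1.21   2.42   2.201  0.584 -1.762]
[... 771 characters left out ...]
0.08   2.42   2.078  0.868 -0.9  ]
up -25 20 0.000102 [ 0.335 -0.26  -0.596  2.42   1.93   0.441 -0.726]
up -25 30 0.0 [-0.108 -0.254 -0.183  2.357  1.409  0.441 -0.156]
up 0 0 0.009731 [ 1.702  1.12  -1.34   2.42   3.906  0.615 -0.996]
up 0 10 0.002388 [-0.171 -0.195  0.338  2.42   3.862  0.52  -2.084]
up 0 20 0.000159 [ 0.055 -0.26   0.04   2.38   4.097  0.313 -2.401]
up 0 30 0.000748 [-0.033 -0.26  -0.02   2.31  -1.036  0.13   2.66 ]
up 25 0 0.0 [ 0.972  0.293 -0.344  2.282  4.502  1.315 -2.117]
up 25 10 0.0 [ 1.587  0.166 -1.02   2.275  4.668  1.07  -2.354]
up 25 20 0.0 [ 1.972 -0.237 -1.324  2.24   4.669  1.255 -2.624]
up 25 30 0.008741 [ 1.85  -0.26  -1.274  2.241  4.67   1.142 -2.65 ]
```

View pics/side1.png

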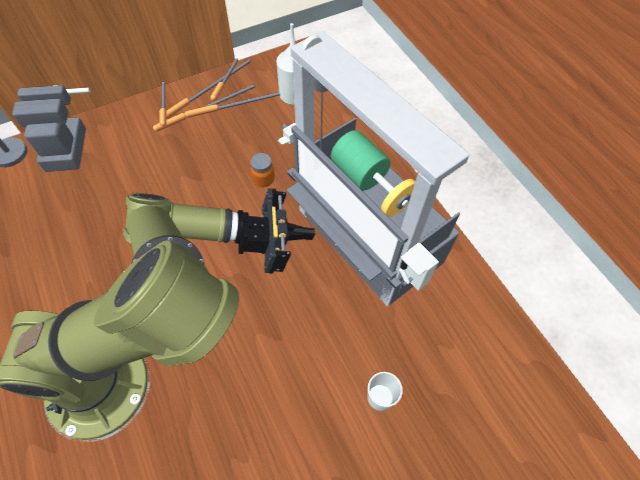

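The side view shows the gripper at (275,232) pointing at the lip, its tip at (313,234), and the wrist passing above the hammer without touching it. Next I'll check which oblique poses stay in reach over the whole lift, with the gripper turned so its narrow side faces the bay.

```bash
cat > scan.py <<'E'
from kin2 import *
lip=np.array([.592,.028,.17]);fx=np.array([np.cos(.18),np.sin(.18),0]);ly=np.array([-fx[1],fx[0],0])
if __name__=="__main__":
  q0=np.array(D[-1][0]);q0[1]=.3;q0[2]=-.8
  for roll in(90,-90):
   qq=q0.copy();qq[6]+=-np.radians(roll)
   for th in(-30,-38,-46):
    for tilt in(8,16,24):
     for s in(0,.05):
      T=tgt(th,tilt)*R.from_euler('z',np.radians(roll));o=[]
      for e,dz in((-.02,-.025),(.022,-.025),(.022,.05),(.022,.1)):
        b=ik(lip+fx*e+ly*s+[0,0,dz],T,qq,0,3);o.append(b)
      print(roll,th,tilt,s,[round(b.cost*1e4,2) for b in o],o[1].x)
E
timeout 500 python3 scan.py
```

```text
90 -30 8 0 [np.float64(94.97), np.float64(16.7), np.float64(15.34), np.float64(9.61)] [ 0.234  0.639 -0.804  2.42   2.333  1.596 -2.65 ]
90 -30 8 0.05 [np.float64(34.72), np.float64(0.63), np.float64(0.41), np.float64(0.0)] [ 0.143  0.658 -0.852  2.42   2.255  1.662 -2.65 ]
90 -30 16 0 [np.float64(73.37), np.float64(7.37), np.float64(2.82), np.float64(0.0)] [-0.205  0.245 -0.305  2.42   2.097  1.05  -2.65 ]
90 -30 16 0.05 [np.float64(24.56), np.float64(0.0), np.float64(0.0), np.float64(0.0)] [-0.074  0.307 -0.587  2.42   2.035  1.199 -2.628]
90 -30 24 0 [np.float64(40.9), np.float64(0.0), np.float64(0.0), np.float64(0.0)] [-0.195  0.094 -0.226  2.42   2.009  0.784 -2.505]
90 -30 24 0.05 [np.float64(11.44), np.float64(0.0), np.float64(0.0), np.float64(0.0)] [ 0.5    0.276 -1.122  2.406  1.936  1.071 -2.401]
90 -38 8 0 [np.float64(7.41), np.float64(0.0), np.float64(0.0), np.float64(0.0)] [ 0.271  0.755 -0.945  2.387  2.243  1.774 -2.599]
90 -38 8 0.05 [np.float64(0.0), np.float64(0.0), np.float64(0.0), np.float64(0.0)] [ 0.104  0.772 -0.937  2.335  2.121  1.837 -2.619]
90 -38 16 0 [np.
[... 3055 characters left out ...]
2.279  1.966  1.746  0.466]
-90 -46 8 0.05 [np.float64(0.0), np.float64(0.0), np.float64(0.0), np.float64(0.0)] [-0.326  0.616 -0.553  2.216  1.782  1.666  0.43 ]
-90 -46 16 0 [np.float64(0.0), np.float64(0.0), np.float64(0.0), np.float64(0.0)] [ 0.123  0.54  -0.873  2.284  1.863  1.547  0.585]
-90 -46 16 0.05 [np.float64(0.0), np.float64(0.0), np.float64(0.0), np.float64(0.0)] [-0.145  0.514 -0.717  2.226  1.729  1.539  0.56 ]
-90 -46 24 0 [np.float64(0.0), np.float64(0.0), np.float64(0.0), np.float64(0.0)] [-0.03   0.303 -0.637  2.266  1.656  1.204  0.707]
-90 -46 24 0.05 [np.float64(0.0), np.float64(0.0), np.float64(0.0), np.float64(0.0)] [-0.151  0.353 -0.647  2.216  1.581  1.302  0.698]
```

```bash
cat >> scan.py <<'E'
def go(th,tilt,e,s,z,roll=-90):
    st=get_state();c=R.from_euler('xyz',st['orientation']);T=tgt(th,tilt)*R.from_euler('z',np.radians(roll))
    p=lip+fx*e+ly*s;p[2]=z;a=st['position']-lip
    print('q',st['joint_pos'],'pos',st['position'],'F',st['force'],st['clock'],'e,s',a@fx,a@ly)
    print('shift',(p-st['position'])/.2,'turn',(T*c.inv()).as_rotvec()/(np.pi/2))
E
python3 -c "
from scan import *
go(-38,12,-.02,.035,.137)"
```

```text
q [ 0.545  0.811 -1.337  2.441  2.159  1.715 -0.738] pos [0.577 0.061 0.122] F [ -0.901   0.722 -11.629] 6.175 e,s -0.00930401272175544 0.03524076554750585
shift [-0.052 -0.011  0.074] turn [-0.854  0.345  0.213]
```

Request:
jog_arm(
  commands=[
    [[-0.1,0,0.1],[-0.2,0.08,0.05],0],
    [[-0.1,0,0.1],[-0.2,0.08,0.05],0],
  ],
)

```text
clock: 6.42
position: [0.5611, 0.0637, 0.1522]
orientation: [-2.18, 1.044, -2.556]
force: [1.5, 0.5, -0.3]
opening: 0.0002
grip_force: 0.0
```

```bash
python3 -c "
from scan import *
go(-38,12,-.02,.035,.137)"
```

```text
q [ 0.517  0.717 -1.38   2.443  2.044  1.731 -0.393] pos [0.561 0.064 0.152] F [ 1.486  0.529 -0.308] 6.425 e,s -0.024011005770354733 0.040660752300278345
shift [ 0.025 -0.024 -0.076] turn [-0.642  0.268  0.155]
```

Request:
jog_arm(
  commands=[
    [[-0.05,0.15,0],[-0.32,0.13,0.04],0],
    [[-0.05,0.15,0],[-0.32,0.13,0.04],0],
    [[-0.05,0.15,0],[-0.32,0.13,0.04],0],
  ],
)

```text
clock: 6.8
position: [0.5512, 0.0949, 0.1532]
orientation: [-1.852, 0.548, -2.248]
force: [0.4, 0.4, -0.8]
opening: 0.0004
grip_force: 0.0
```

```bash
python3 -c "
from scan import *
go(-45,12,-.02,.035,.137)"
```

```text
q [ 0.226  0.712 -1.213  2.352  1.915  1.853  0.05 ] pos [0.551 0.095 0.153] F [ 0.374  0.385 -0.836] 6.8 e,s -0.028124405912209823 0.07307922387058144
shift [ 0.074 -0.18  -0.081] turn [-0.306  0.173  0.032]
```

Request:
jog_arm(
  commands=[
    [[0.0,-0.08,-0.05],[-0.31,0.17,0.03],0],
    [[0.0,-0.08,-0.08],[-0.31,0.17,0.03],0],
    [[0.0,-0.08,-0.08],[-0.31,0.17,0.03],0],
    [[0.0,-0.08,-0.08],[-0.31,0.17,0.03],0],
  ],
)

```text
clock: 7.3
position: [0.5512, 0.0796, 0.1372]
orientation: [-1.778, 0.006, -2.178]
force: [-0.3, -1.0, -0.4]
opening: 0.0006
grip_force: 0.0
```

```bash
python3 -c "
from scan import *
go(-42,12,.015,.03,.137)
for n in ('side','wrist'): cv2.imwrite(f'pics/{n}2.png',cam(n)[2][:,:,::-1])
a=cv2.imread('pics/side2.png')[110:360,150:470]; b=cv2.imread('pics/wrist2.png')
cv2.imwrite('pics/c2.png',np.vstack([cv2.resize(a,(384,300),interpolation=cv2.INTER_CUBIC),cv2.resize(b,(384,288))]))"
```

```text
q [ 0.109  0.728 -1.072  2.315  1.874  1.886  0.521] pos [0.551 0.08  0.137] F [-0.28  -1.01  -0.427] 7.3 e,s -0.030864298091171135 0.05801500765939201
shift [ 0.251 -0.097 -0.001] turn [-0.002  0.003  0.034]
```

View pics/c2.png

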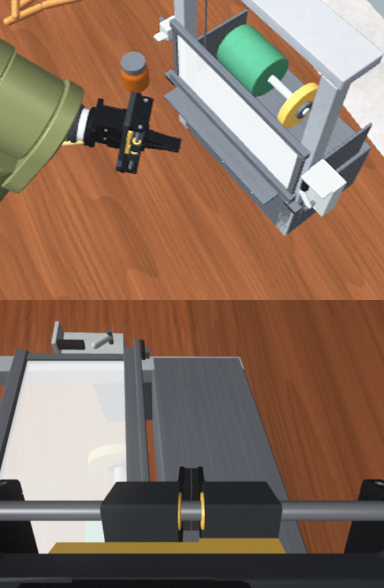

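The fingers sit about 30 mm in front of the lip and below it, with the jar well clear. The tip is at about (180,147) in the upper crop, next to the lip's left half. Now I'll slide under the lip.

Request:
jog_arm(
  commands=[
    [[0.08,-0.03,0],[0,0,0.03],0],
    [[0.16,-0.06,0],[0,0,0.03],0],
    [[0.25,-0.1,0],[0,0,0.03],0],
    [[0.25,-0.1,0],[0,0,0.03],0],
  ],
)

```text
clock: 7.9
position: [0.6014, 0.0595, 0.1366]
orientation: [-1.778, 0.008, -2.128]
force: [-0.0, -0.2, 0.1]
opening: 0.0005
grip_force: 0.0
```

```bash
python3 -c "
from scan import *
go(-42,12,.015,.03,.137)"
```

```text
q [ 0.205  0.696 -1.026  2.306  2.01   1.752  0.585] pos [0.601 0.06  0.137] F [-0.019 -0.203  0.107] 7.9 e,s 0.014940120166625433 0.029342020741020828
shift [-0.     0.003  0.002] turn [-0.003  0.004  0.003]
```

Request:
jog_arm(
  commands=[
    [[0,0,0.02],[0,0,0],0],
    [[0,0,0.04],[0,0,0],0],
    [[0,0,0.06],[0,0,0],0],
    [[0,0,0.08],[0,0,0],0],
  ],
)

```text
clock: 8.4
position: [0.6001, 0.0617, 0.1525]
orientation: [-1.779, 0.007, -2.123]
force: [0.9, -0.1, 1.0]
opening: 0.0003
grip_force: 0.1
```

Request:
jog_arm(
  commands=[
    [[0,0,0.02],[0,0,0],0],
    [[0,0,0.04],[0,0,0],0],
    [[0,0,0.06],[0,0,0],0],
    [[0,0,0.08],[0,0,0],0],
  ],
)

```text
clock: 8.9
position: [0.6, 0.0615, 0.1679]
orientation: [-1.78, 0.006, -2.123]
force: [-1.4, 0.8, -5.6]
opening: 0.0005
grip_force: 3.0
```

Request:
jog_arm(
  commands=[
    [[0,0,0.025],[0,0,0],0],
    [[0,0,0.05],[0,0,0],0],
    [[0,0,0.075],[0,0,0],0],
    [[0,0,0.1],[0,0,0],0],
    [[0,0,0.125],[0,0,0],0],
  ],
)

```text
clock: 9.52
position: [0.6002, 0.0615, 0.1935]
orientation: [-1.779, 0.006, -2.124]
force: [-2.0, 1.8, -5.6]
opening: 0.0006
grip_force: 3.3
```

```bash
python3 -c "
from scan import *
go(-42,12,.015,.03,.137)
for n in ('side','top'): cv2.imwrite(f'pics/{n}3.png',cam(n)[2][:,:,::-1])
a=cv2.imread('pics/side3.png')[110:310,230:470];b=cv2.imread('pics/top3.png')[140:270,160:420]
cv2.imwrite('pics/c3.png',np.vstack([cv2.resize(a,(400,333),interpolation=cv2.INTER_CUBIC),cv2.resize(b,(400,200))]))"
```

```text
q [ 0.308  0.546 -1.155  2.309  1.919  1.669  0.684] pos [0.6   0.061 0.194] F [-2.041  1.754 -5.56 ] 9.525 e,s 0.014026167081085847 0.03145997622292612
shift [ 0.006 -0.006 -0.283] turn [-0.003  0.003 -0.   ]
```

View pics/c3.png

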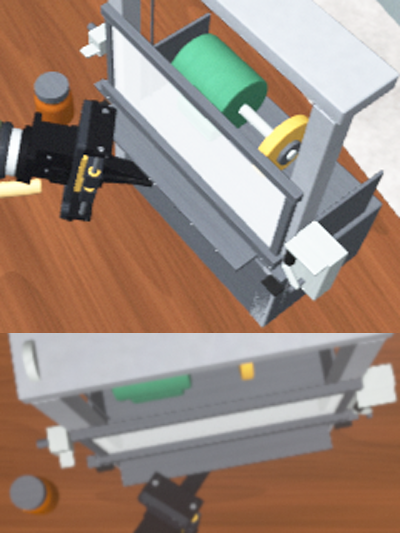

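The screen is rising. Its lip lies on the fingertip at about (150,183) in the upper crop, and the gripper body is clear of the screen and the jar.

Request:
jog_arm(
  commands=[
    [[0,0,0.025],[0,0,0],0],
    [[0,0,0.05],[0,0,0],0],
    [[0,0,0.075],[0,0,0],0],
    [[0,0,0.1],[0,0,0],0],
  ],
)

```text
clock: 10.12
position: [0.6, 0.0614, 0.2123]
orientation: [-1.781, 0.006, -2.123]
force: [-0.2, 2.7, -10.0]
opening: 0.0004
grip_force: 5.2
```

Request:
jog_arm(
  commands=[
    [[0,0,0.015],[0,0,0],0],
    [[0,0,0.03],[0,0,0],0],
    [[0,0,0.045],[0,0,0],0],
  ],
)

```text
clock: 10.5
position: [0.6002, 0.0613, 0.2224]
orientation: [-1.779, 0.006, -2.124]
force: [-2.5, 2.3, -8.7]
opening: 0.0005
grip_force: 4.6
```

Request:
jog_arm(
  commands=[
    [[0,0,0.015],[0,0,0],0],
    [[0,0,0.03],[0,0,0],0],
    [[0,0,0.045],[0,0,0],0],
  ],
)

```text
clock: 10.88
position: [0.6003, 0.0613, 0.2321]
orientation: [-1.777, 0.007, -2.124]
force: [-4.1, 1.8, -5.1]
opening: 0.0005
grip_force: 3.7
```

The pawl resistance has come and gone, so the buffer should be close. I'll creep up.

Request:
jog_arm(
  commands=[
    [[0,0,0.006],[0,0,0],0],
    [[0,0,0.012],[0,0,0],0],
  ],
)

```text
clock: 11.12
position: [0.6002, 0.0614, 0.2333]
orientation: [-1.78, 0.006, -2.124]
force: [-2.3, 2.2, -7.7]
opening: 0.0005
grip_force: 4.7
```

Request:
jog_arm(
  commands=[
    [[0,0,0.006],[0,0,0],0],
    [[0,0,0.012],[0,0,0],0],
  ],
)

```text
clock: 11.38
position: [0.6, 0.0614, 0.2346]
orientation: [-1.782, 0.006, -2.123]
force: [-0.6, 3.1, -11.7]
opening: 0.0005
grip_force: 6.3
```

Request:
jog_arm(
  commands=[
    [[0,0,0.003],[0,0,0],0],
    [[0,0,0.005],[0,0,0],0],
    [[0,0,0.005],[0,0,0],0],
  ],
)

```text
clock: 11.75
position: [0.6, 0.0614, 0.2358]
orientation: [-1.781, 0.006, -2.123]
force: [-0.9, 3.6, -15.7]
opening: 0.0003
grip_force: 8.0
```

The force rises about 4 N per mm, which is the buffer. Now I'll let it down.

Request:
jog_arm(
  commands=[
    [[0,0,-0.01],[0,0,0],0],
    [[0,0,-0.02],[0,0,0],0],
    [[0,0,-0.03],[0,0,0],0],
    [[0,0,-0.04],[0,0,0],0],
    [[0,0,-0.04],[0,0,0],0],
  ],
)

```text
clock: 12.38
position: [0.6006, 0.0613, 0.2322]
orientation: [-1.772, 0.008, -2.125]
force: [-6.6, 2.5, -4.1]
opening: 0.0005
grip_force: 4.6
```

Request:
jog_arm(
  commands=[
    [[0,0,-0.01],[0,0,0],0],
    [[0,0,-0.02],[0,0,0],0],
    [[0,0,-0.03],[0,0,0],0],
    [[0,0,-0.03],[0,0,0],0],
  ],
)

```text
clock: 12.88
position: [0.6009, 0.0612, 0.2242]
orientation: [-1.776, 0.008, -2.125]
force: [0.6, -0.4, -0.9]
opening: 0.0008
grip_force: 0.1
```

Request:
jog_arm(
  commands=[
    [[0,0,-0.02],[0,0,0],0],
    [[0,0,-0.05],[0,0,0],0],
    [[0,0,-0.08],[0,0,0],0],
    [[0,0,-0.08],[0,0,0],0],
  ],
)

```text
clock: 13.38
position: [0.6001, 0.0614, 0.2061]
orientation: [-1.78, 0.006, -2.124]
force: [-0.1, -1.1, 0.2]
opening: 0.0003
grip_force: 0.0
```

```bash
python3 -c "
from scan import *
go(-42,12,-.03,.058,.2)
cv2.imwrite('pics/side4.png',cam('side')[2][:,:,::-1])
a=cv2.imread('pics/side4.png')[80:310,230:470]
cv2.imwrite('pics/c4.png',cv2.resize(a,(600,575),interpolation=cv2.INTER_CUBIC))"
```

```text
q [ 0.336  0.51  -1.184  2.307  1.896  1.645  0.708] pos [0.6   0.061 0.206] F [-0.101 -1.112  0.243] 13.375 e,s 0.013969044482993695 0.031376164627409
shift [-0.24   0.092 -0.03 ] turn [-0.003  0.002 -0.   ]
```

View pics/c4.png

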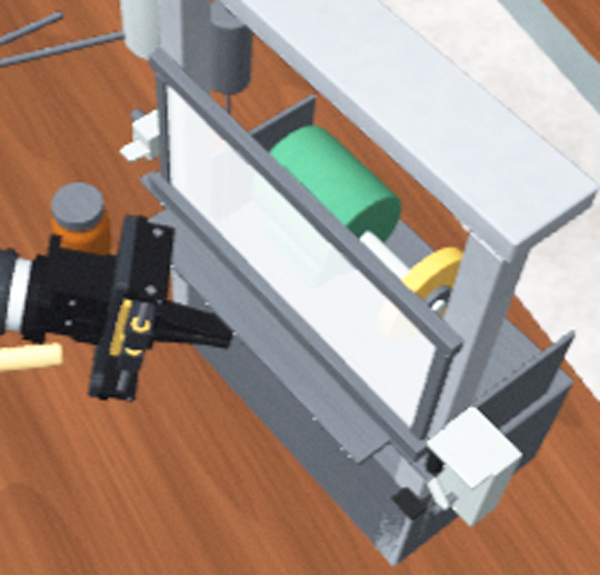

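The screen stays up by itself: the lip edge runs from about (150,215) to (360,460) in the crop, with the fingertip below and in front of it. Taking the hand away.

Request:
jog_arm(
  commands=[
    [[-0.08,0.03,0],[0,0,0],0],
    [[-0.16,0.06,0],[0,0,0],0],
    [[-0.25,0.1,0],[0,0,0],0],
    [[-0.3,0.15,0],[0,0,0],0],
    [[-0.3,0.15,0],[0,0,0],0],
  ],
)

```text
clock: 14.05
position: [0.5399, 0.0931, 0.2071]
orientation: [-1.779, 0.007, -2.121]
force: [1.0, 0.1, 0.6]
opening: 0.0005
grip_force: 0.0
```

Request:
jog_arm(
  commands=[
    [[-0.05,0.05,0],[0,0,0],0],
    [[-0.05,0.05,0],[0,0,0],0],
    [[-0.05,0.05,0],[0,0,0],0],
    [[-0.05,0.05,0],[0,0,0],0],
  ],
)

```text
clock: 14.55
position: [0.5304, 0.101, 0.207]
orientation: [-1.779, 0.006, -2.124]
force: [-0.5, -0.1, 0.5]
opening: 0.0002
grip_force: 0.0
```

```bash
python3 -c "
from scan import *
go(-42,12,-.03,.058,.2)
a=cam('side')[2][:,:,::-1];b=cam('top')[2][:,:,::-1]
cv2.imwrite('pics/c5.png',np.vstack([a[60:420,100:480],cv2.resize(b[90:400,100:500],(380,294))[:240]]))"
```

```text
q [ 0.203  0.516 -1.258  2.348  1.743  1.794  0.636] pos [0.53  0.101 0.207] F [-0.546 -0.127  0.462] 14.55 e,s -0.04754876626723495 0.08286798936334071
shift [ 0.109 -0.107 -0.035] turn [-0.003  0.003  0.   ]
```

View pics/c5.png

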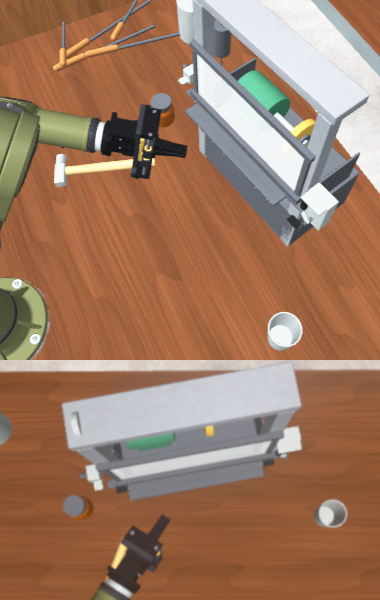

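The screen is hanging raised, and the hand is clear with its tip at (185,152). The hammer, tin and jar are where they were.

```bash
python3 -c "
from station import *
print(hand_in())"
```

```text
the job is handed in; nothing more can be done
None
```

The spark screen is hanging on its catch by itself, the hand is clear of it, and the hammer, tin and jar look undisturbed. It took about 15 s, the highest push reading was about 16 N, and the job is handed in.

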